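Reset a coffee grinder's collar and lock it with its jam ring

TASK

The grinder was left on a coarse setting: loosen the jam ring with its lever, turn the collar by its handle until the green mark stands at the red pointer line, then push the jam ring's lever back until the ring is fully tight, with the green mark still at the pointer. Leave the hopper, cup, stick tin and tea jar standing where they are.

Things in the scene. Friction and masses are not known exactly. Their poses are not given: they have to be found in the camera images.
- grinder: Countertop coffee grinder, fixed, hopper off: cream round column, black base 225 x 150 mm. Origin on the burr axis at counter height; x points to its back, z up; outlet spout, beaker and pointer on the -x side. On the 120 mm wide head sit, from below, the steel jam ring (112 mm across, 212 to 225 mm above the counter) and the aluminium collar (104 mm across, to 252 mm), the adjuster screw's head
- head (a point): Point on the vertical axis about which jam ring and collar turn, at the collar's flat top, 252 mm above the counter. Nothing on the grinder stands higher than 254 mm; farther than 70 mm from the axis and higher than 206 mm there are only the ring's lever and the collar's handle
- pointer (a point): Tip of the fixed pointer at the collar's rim on the outlet side, 56 mm from the axis and 252 mm above the counter: a bent steel strip 14 mm wide with a red line on top, on the grinder's -x side
- green_mark (a point): Middle of the green mark on the collar's top face, 44 mm from the axis; the mark is 6.5 mm wide and 15 mm long, radial. A like orange mark (the coarse setting) stands 45 degrees clockwise of it; black division lines are 7.5 degrees apart
- jam_lever (a point): Middle of the black grip of the jam ring's lever, 112 mm from the axis, 218 mm above the counter. The lever is straight, radial and level; the grip reaches from 94 to 132 mm from the axis, 16 mm wide, 14 mm high; its steel inner part is 14 mm wide, 10 mm high. Tight, it stands 75 degrees counter-clockwise (seen from above) of the pointer
- collar_handle (a point): Middle of the black round grip of the collar's handle, 92 mm from the axis and 240 mm above the counter. The handle sticks straight out (radially); the grip is 17 mm in diameter and reaches from 72 to 112 mm from the axis. With the green mark at the pointer it stands 130 degrees clockwise (seen from above) of the pointer
- jam_ring (a joint): Angle of the jam ring in rad: 0 tight (it stops solid there), grows counter-clockwise seen from above as it is loosened, end stop at 1.4. It turns stiffly (0.6 to 0.9 Nm, 6 to 8 N at the grip) and stays where it is left. Closer than about 0.4 rad to tight it binds the collar, the harder the tighter
- collar (a joint): Angle of the collar in rad: 0 with the green mark at the pointer, grows counter-clockwise seen from above (coarser), end stops at -0.6 and 1.6; at the start between 0.5 and 1.0. With the jam ring loose it turns at about 0.3 Nm (4 N at the handle) and stays where left; with the ring tight it is locked (it holds against 15 N and more) and should not be forced
- hopper: The grinder's smoky clear hopper, standing mouth down, 124 mm across and 140 mm high; origin at the centre of its underside
- cup: White mug, 82 mm across and 75 mm high with a handle; origin at the centre of its underside
- stick_tin: Round steel tin of wooden stirring sticks, 72 mm across, 100 mm high, sticks to 150 mm; origin at the centre of its underside
- tea_jar: Amber glass jar of tea with a steel lid, 74 mm across and 116 mm high; origin at the centre of its underside

How it is judged:
By the outcome, as a careful person would: the job done as asked, in the order asked, and still so for the second after the job is handed in, with the robot touching nothing.
It also fails if it takes over 61 s, if anything falls off the work surface, if the arm or the gripper's body presses on something with over 40 N, if the wrist force passes 120 N, or if a joint passes its speed limit or range.

ROBOT

A 6-joint arm with a two-finger parallel gripper is mounted at the origin on the work surface. World frame = base frame: x ahead of the robot, y to its left, z up, the work surface at z = 0. Lengths are in m, angles in rad, forces in N, time in s.
With the tool pointing down it reaches from about 0.3 to 0.775 m from the base axis. Payload 14.6 kg.
Tool frame: the origin (TCP) lies midway between the tips of the shut fingers; the grasp point (between the pads) lies 19 mm behind it (manip.grip_point_offset is the distance from the TCP to the grasp point, in m); z points along the fingers, y is the direction in which the jaws open and shut (so a half turn about z gives the same grasp; the last joint's range is limited). The gripper opens to 85 mm and grips with 20 to 120 N. Pads are 22 mm wide; open, the fingers measure 114 mm over their backs; the gripper's body (76 mm by 85 mm) begins 54 mm behind the grasp point. The pads swing forward as they close: fully open they stand 13 mm farther back than shut.
Start: joints at [1.194, 0.3, 1.521, -0, 1.321, -0.067], TCP at [0.168, 0.524, 0.231] pointing down, gripper open.
Joint ranges: [-3.03, 3.03], [-0.79, 2.21], [0.23, 2.52], [-1.04, 4.18], [0, 3.07], [-2.55, 2.55]. Speed limits (rad/s): [2.22, 2.22, 2.57, 3.14, 3.14, 3.14].

INTERFACE

Orientations are given as a unit quaternion [w, x, y, z].
In Python, from cell import manip, cams, job gives the robot as it stands. The module is installed in compiled form; this text tells all that it offers.
- The arm moves only by the tool send_rows, never from a script. Its argument "deltas" is a list that holds one entry, the list of rows, each a list of 7 numbers: the shift along the world's x, y, z in units of 0.025 m (1.0 is 0.025 m), then the turn, a rotation vector about the world's x, y, z in units of 0.12 rad (1.0 is 0.12 rad), then the closure, from -1 (fully open) to 1 (shut). A call has exactly 10 rows; each row shifts and turns the pose as measured when the row begins; what a row does not reach is not made up. A row lasts 1/8 s, in which the tool goes at most 62.5 mm and 10.7 degrees, less where a joint would pass 70% of its speed; a pose out of reach is approached as far as the arm can. A call with a number of a shift or a turn outside -1 to 1 is refused whole. A call with a gripper value outside its range is refused whole. The fingers move at their own pace and stop on an object; "newtons" is the grip in N (left out, the last holds). Time passes only in rows, so rows that do not move let the fingers close, or fill a call up. It gives the time, the measured TCP pose, the force and the opening at its end, in the units of the state.
- manip.sense(): the state, without advancing time (a new reading comes with each control period).
- cams.camera(name): name is "scene" or "top" or "wrist"; returns the picture (480x640x3 uint8, blue, green, red); there is no depth.
- cams.camera_info(name): a dict with "fx", "fy", "cx", "cy" (pixels), "eye" and "orientation" of the camera in the world. Camera axes: x right, y up, looking along -z (the intrinsics and any distortion apply to the point x, -y, -z); pixel columns grow to the right and rows downward; lengths in m; the calibration is good to about 2 mm. A picture is of the moment at which its call begins: read the wrist's pose just before it. camera_info takes no time and is no camera call; for the wrist camera it gives the pose at the moment of the call.
- job.finish_job(): hands the job in, once; it reports no verdict.
The state is a dict: "t": time; "joints": joint angles; "qd": joint speeds; "joint_torque": joint torques, N m; "position": TCP position; "ee_rot": TCP orientation; "contact_force": force on the tool from outside, world axes, zero at the start; "ft_torque": the same for the moment, N m; "finger_gap": finger opening in m.
Only numpy, scipy, OpenCV 4.12 (cv2) and the standard library are available. Lean on these libraries where they do the work, as an engineer would, in place of code of your own. Each camera call takes 0.05 s, during which the arm holds its last target.

## Working session

There is one attempt and no reset: what is moved stays moved. The work goes in short steps, Python scripts to look and compute and a tool call to move; the robot and the scene stay as the last step left them, time stands still between calls to the robot, and variables do not carry over. Pictures are saved under pics/ and viewed, and the job is handed in when it is done.

Besides the shell and the picture viewer there is one more tool, called after "Request:" as a command line: name --argument value ..., lists and objects as JSON in quotes. send_rows: Moves the arm, as the interface text tells. Shifts and turns lie within -1 to 1; 1 stands for 0.025 m of shift or 0.12 rad of turn. Its arguments: {"type":"object","properties":{"deltas":{"type":"array"},"newtons":{"type":"number"}},"required":["deltas"]}

```bash
mkdir -p pics; python3 - <<'E'
from cell import manip,cams,job
import cv2
print(manip.sense())
for n in ("scene","top"):
    print(n,cams.camera_info(n))
    cv2.imwrite(f"pics/{n}0.png",cams.camera(n))
print(manip.grip_point_offset)
E
```

```text
{'t': 0.0, 'joints': array([ 1.19441414e+00,  3.00465939e-01,  1.52158809e+00,  2.96433340e-05,
        1.32070909e+00, -6.66340864e-02]), 'qd': array([-8.54083778e-04, -1.44686687e-03, -2.91893127e-04, -1.08651547e-03,
        9.35483166e-05,  2.36148585e-05]), 'joint_torque': array([-1.59835745e-03, -5.43496227e+01, -3.61799490e+01, -1.40644065e-04,
        3.96683303e-03,  7.32001195e-05]), 'position': array([0.16757663, 0.52359956, 0.23072118]), 'ee_rot': array([-1.42583257e-04,  1.54259266e-01,  9.88030230e-01, -5.67776345e-04]), 'contact_force': array([ 0.59584512,  0.73587071, -0.00996332]), 'ft_torque': array([-0.01231804,  0.00823436,  0.02238832]), 'finger_gap': 0.08543916005321589}
scene {'fx': 492.49139143341733, 'fy': 492.49139143341733, 'cx': 313.2487332334975, 'cy': 249.25991832591131, 'eye': array([ 1.04814433, -0.38084241,  1.06037108]), 'orientation': array([0.85690183, 0.27358967, 0.13605419, 0.41515926])}
top {'fx': 539.9000914155173, 'fy': 539.9000914155173, 'cx': 328.5653800358931, 'cy': 244.47788793591414, 'eye': array([ 0.45793373, -0.01212703,  1.38402033]), 'orientation': array([ 0.70669038,  0.0370693 , -0.02109091, -0.70623633])}
0.0187
```

View pics/scene0.png

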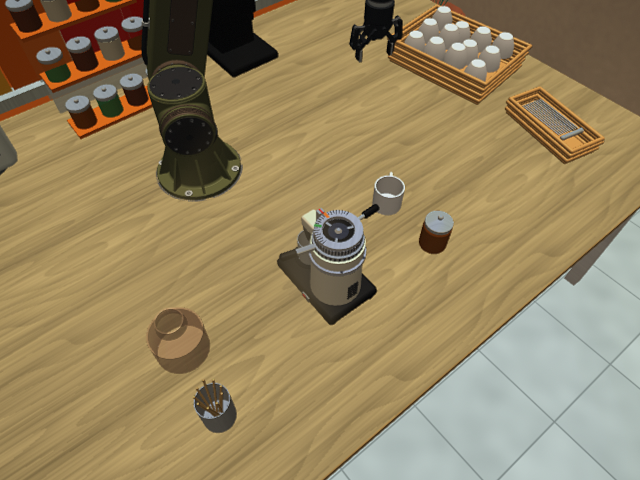

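View pics/top0.png

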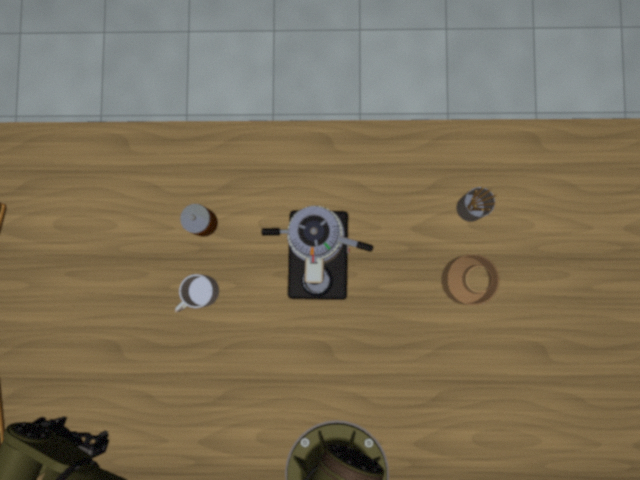

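```bash
cat > h.py <<'E'
from cell import manip,cams,job
import numpy as np, cv2
from scipy.spatial.transform import Rotation as R
def rot(q): return R.from_quat([q[1],q[2],q[3],q[0]])
def ray(ci,u,v):
    d=np.array([(u-ci['cx'])/ci['fx'],-(v-ci['cy'])/ci['fy'],-1.0])
    return ci['eye'],rot(ci['orientation']).apply(d)
def onplane(ci,u,v,z):
    e,d=ray(ci,u,v); return e+d*(z-e[2])/d[2]
def proj(ci,p):
    c=rot(ci['orientation']).inv().apply(np.asarray(p)-ci['eye'])
    return ci['cx']+ci['fx']*c[0]/-c[2], ci['cy']-ci['fy']*c[1]/-c[2]
E
python3 - <<'E'
from h import *
a=cv2.imread('pics/top0.png')[190:310,240:400]
cv2.imwrite('pics/top0c.png',cv2.resize(a,None,fx=5,fy=5,interpolation=cv2.INTER_CUBIC))
a=cv2.imread('pics/scene0.png')[180:330,260:420]
cv2.imwrite('pics/scene0c.png',cv2.resize(a,None,fx=4,fy=4,interpolation=cv2.INTER_CUBIC))
E
```

```text
(no output)
```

View pics/top0c.png

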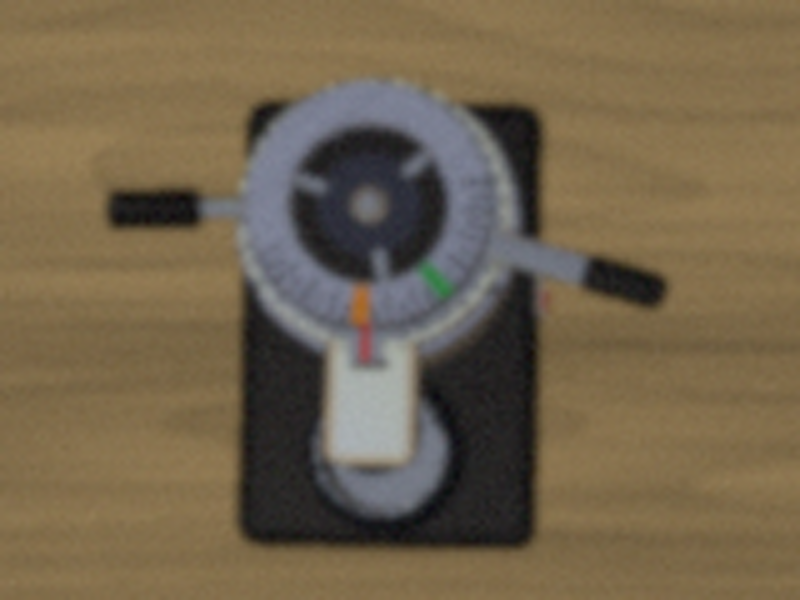

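View pics/scene0c.png

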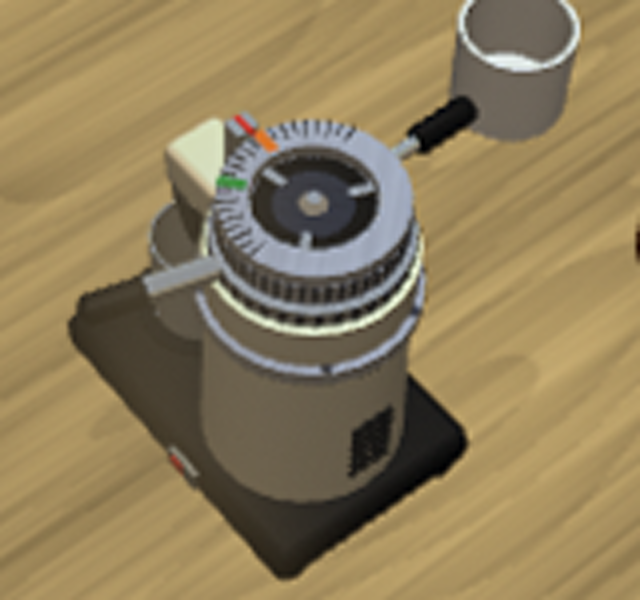

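```bash
python3 - <<'E'
from h import *
ci=cams.camera_info('top')
f=lambda x,y,z: onplane(ci,240+(x+.5)/5-.5,190+(y+.5)/5-.5,z)
c=f(369,204,.252)
for n,p in dict(c=c,hub=f(369,204,.245),pt=f(365,325,.252),green=f(436,280,.252),orange=f(361,304,.252),hin=f(200,208,.240),hout=f(108,209,.240),lin=f(585,272,.218),lout=f(663,291,.218)).items():
    d=p-c; print(n,p.round(4),(np.hypot(*d[:2])*1000).round(1),np.degrees(np.arctan2(d[1],d[0])).round(1))
g=lambda x,y: onplane(ci,240+x/5,190+y/5,0)
for q in [(243,110),(540,110),(532,540),(243,540)]: print('base',g(*q).round(3))
for n,q,z in [('cup',(201,291),.075),('jar',(195,219),.116),('tin',(475,205),.1),('hopper',(470,279),.07)]: print(n,onplane(ci,*q,z).round(3))
# hsv centroid
im=cams.camera('top'); h=cv2.cvtColor(im,cv2.COLOR_BGR2HSV)
for n,lo,hi in [('green',(50,110,60),(85,255,255)),('orange',(8,180,150),(18,255,255)),('red',(170,110,100),(180,255,255))]:
    m=cv2.inRange(h,lo,hi); m[:200]=0;m[280:]=0;m[:,:280]=0;m[:,345:]=0
    ys,xs=np.nonzero(m)
    if len(xs):
        p=onplane(ci,xs.mean(),ys.mean(),.252); d=p-c; print(n,len(xs),xs.mean(),ys.mean(),p.round(4),np.hypot(*d[:2]),np.degrees(np.arctan2(d[1],d[0])))
E
```

```text
c [0.5811 0.0456 0.252 ] 0.0 0.0
hub [0.5819 0.046  0.245 ] 0.8 25.1
pt [0.5299 0.0471 0.252 ] 51.2 178.3
green [0.5489 0.0173 0.252 ] 42.9 -138.6
orange [0.5388 0.0488 0.252 ] 42.4 175.7
hin [0.5808 0.1185 0.24  ] 72.8 90.3
hout [0.5804 0.1579 0.24  ] 112.3 90.4
lin [ 0.5551 -0.0464  0.218 ] 95.6 -105.8
lout [ 0.5469 -0.0801  0.218 ] 130.3 -105.2
base [0.657 0.123 0.   ]
base [ 0.656 -0.031  0.   ]
base [ 0.435 -0.026  0.   ]
base [0.435 0.121 0.   ]
cup [0.453 0.327 0.075]
jar [0.623 0.335 0.116]
tin [ 0.658 -0.332  0.1  ]
hopper [ 0.483 -0.324  0.07 ]
green 14 326.85714285714283 245.78571428571428 [0.5485 0.0171 0.252 ] 0.04326323123733646 -138.85285645163344
orange 4 312.0 250.5 [0.5386 0.0484 0.252 ] 0.042611924717948654 176.2553172358055
red 2 313.0 257.5 [0.5238 0.0462 0.252 ] 0.057271715896188 179.38068810222177
```

Request:
send_rows --deltas '[[[0.6,-0.95,0.3,0,0,-0.55,-0.4],[0.6,-0.95,0.3,0,0,-0.55,-0.4],[0.6,-0.95,0.3,0,0,-0.55,-0.4],[0.6,-0.95,0.3,0,0,-0.55,-0.4],[0.6,-0.95,0.3,0,0,-0.55,-0.4],[0.6,-0.95,0.3,0,0,-0.55,-0.4],[0.6,-0.95,0.3,0,0,-0.55,-0.4],[0.6,-0.95,0.3,0,0,-0.55,-0.4],[0.6,-0.95,0.3,0,0,-0.55,-0.4],[0.6,-0.95,0.3,0,0,-0.55,-0.4]]]' --newtons 25

```text
t: 1.4
position: [0.3199, 0.2784, 0.3054]
ee_rot: [-0.001, 0.474, 0.88, -0.003]
contact_force: [0.6, 0.4, -0.3]
finger_gap: 0.0597
```

Request:
send_rows --deltas '[[[0.7,-0.95,0.1,0,0,-0.6,-0.4],[0.7,-0.95,0.1,0,0,-0.6,-0.4],[0.7,-0.95,0.1,0,0,-0.6,-0.4],[0.7,-0.95,0.1,0,0,-0.6,-0.4],[0.7,-0.95,0,0,0,-0.6,-0.4],[0.7,-0.95,0,0,0,-0.6,-0.4],[0.7,-0.95,0,0,0,-0.6,-0.4],[0.7,-0.95,0,0,0,-0.6,-0.4],[0.7,-0.95,0,0,0,-0.6,-0.4],[0.7,-0.95,0,0,0,-0.6,-0.4]]]'

```text
t: 2.65
position: [0.4992, 0.032, 0.3152]
ee_rot: [-0.003, 0.762, 0.648, -0.002]
contact_force: [-0.4, 1.1, -0.4]
finger_gap: 0.0597
```

```bash
cat >> h.py <<'E'
def yaw():
    s=manip.sense(); y=rot(s['ee_rot']).apply([0,1,0]); z=rot(s['ee_rot']).apply([0,0,1])
    return s, np.degrees(np.arctan2(y[1],y[0])), z
def snap(name,cam='wrist'):
    ci=cams.camera_info(cam); im=cams.camera(cam); cv2.imwrite(f'pics/{name}.png',im); return ci,im
E
python3 - <<'E'
from h import *
s,y,z=yaw(); print(s['t'],s['position'],y,z,s['joints'].round(2)); ci,im=snap('w1'); print(ci)
E
```

```text
2.65 [0.49921696 0.03196685 0.31516044] -9.27718932800285 [-0.00723484  0.00122462 -0.99997308] [-0.01  0.14  1.52  0.    1.49  0.15]
{'fx': 415.1572227839865, 'fy': 415.1572227839865, 'cx': 316.07252343568206, 'cy': 235.61974069861378, 'eye': array([0.51271178, 0.09980311, 0.45834381]), 'orientation': array([ 0.98723128, -0.13728549,  0.01460649, -0.07945912])}
```

View pics/w1.png

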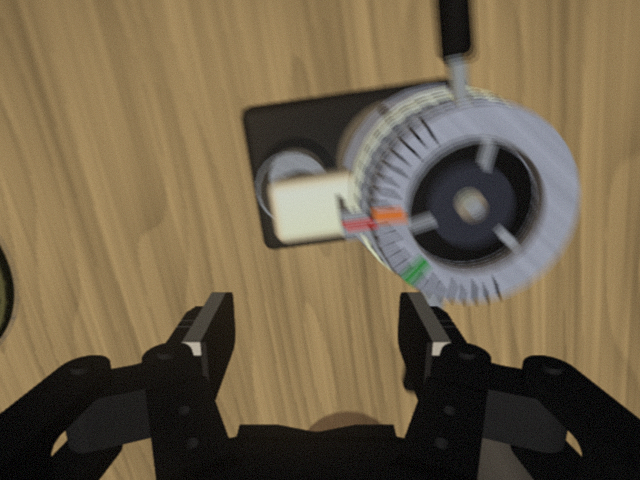

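The wrist view shows the collar (centre ≈ 470,205), red pointer line at ≈(360,224), orange mark (388,215), green mark (415,271), and the handle at the top (455,20). I'll check it against the top-view measurements.

```bash
python3 - <<'E'
from h import *
ci=cams.camera_info('wrist'); im=cv2.imread('pics/w1.png')
h=cv2.cvtColor(im,cv2.COLOR_BGR2HSV)
c=np.array([.5811,.0456,.252])
def pol(n,u,v,z):
    p=onplane(ci,u,v,z); d=p-c; print(n,(round(u),round(v)),p.round(4),'r',(np.hypot(*d[:2])*1000).round(1),np.degrees(np.arctan2(d[1],d[0])).round(1))
for n,lo,hi in [('green',(50,110,60),(85,255,255)),('orange',(8,170,130),(18,255,255)),('red',(172,110,100),(180,255,255))]:
    m=cv2.inRange(h,lo,hi); k,l,st,ce=cv2.connectedComponentsWithStats(m)
    i=1+np.argmax(st[1:,4]); print(st[i]); pol(n,*ce[i],.252)
pol('hand_in',456,56,.24)
# collar edge rays: bluish-grey mask
for a in (1,0):
  pass
pol('edgeR',580,185,.252); pol('edgeT',487,102,.252); pol('edgeB',468,300,.252); pol('hub',470,205,.245)
print(proj(ci,c))
E
```

```text
[406 260  20  23  95]
green (415, 271) [0.5516 0.0124 0.252 ] r 44.4 -131.6
[375 213  26   6 101]
orange (388, 215) [0.5411 0.0446 0.252 ] r 40.0 -178.6
[371 221   5   4   7]
red (373, 223) [0.5329 0.0419 0.252 ] r 48.4 -175.7
hand_in (456, 56) [0.5845 0.1148 0.24  ] r 69.3 87.2
edgeR (580, 185) [0.6367 0.0443 0.252 ] r 55.6 -1.4
edgeT (487, 102) [0.5935 0.0913 0.252 ] r 47.4 74.8
edgeB (468, 300) [ 0.5778 -0.0089  0.252 ] r 54.6 -93.4
hub (470, 205) [0.5847 0.0412 0.245 ] r 5.6 -50.8
(np.float64(467.17788871213304), np.float64(200.5815965720399))
```

```bash
python3 - <<'E'
from h import *
ci=cams.camera_info('scene'); f=lambda x,y,z: onplane(ci,260+(x+.5)/4-.5,180+(y+.5)/4-.5,z).round(4)
print('hub',f(313,203,.245),f(313,203,.252)); print('green',f(231,184,.252),'orange',f(264,140,.252))
print('hand outer',f(470,108,.24), 'handle inner',f(418,140,.24))
print('edges',f(212,205,.252),f(413,195,.252),f(316,278,.252))
E
```

```text
hub [0.5805 0.0464 0.245 ] [0.5845 0.0427 0.252 ]
green [0.5482 0.0172 0.252 ] orange [0.5358 0.0495 0.252 ]
hand outer [0.5805 0.158  0.24  ] handle inner [0.5798 0.1208 0.24  ]
edges [0.5529 0.0009 0.252 ] [0.6128 0.0868 0.252 ] [0.6222 0.0132 0.252 ]
```

Request:
send_rows --deltas '[[[0.5,-0.95,0,0,0,-0.2,-0.4],[0.5,-0.95,0,0,0,-0.2,-0.4],[0.5,-0.95,0,0,0,-0.2,-0.4],[0.5,-0.95,0,0,-0.06,-0.2,-0.4],[0,0,-0.6,0,0,0,-0.4],[0,0,-0.9,0,0,0,-0.4],[0,0,-0.9,0,0,0,-0.4],[0,0,-0.9,0,0,0,-0.4],[0,0,-0.7,0,0,0,-0.4],[0,0,-0.3,0,0,0,-0.4]]]'

```text
t: 3.95
position: [0.5486, -0.0643, 0.1984]
ee_rot: [-0.004, 0.793, 0.609, -0.002]
contact_force: [0.0, -0.1, 0.1]
finger_gap: 0.0597
```

```bash
python3 - <<'E'
from h import *
s,y,z=yaw(); print(s['t'],s['position'],y,z,s['joints'].round(2),s['contact_force']); ci,im=snap('w2')
E
```

```text
3.95 [ 0.54855736 -0.06430636  0.19841662] -14.97752182864798 [-0.00732807  0.00326882 -0.99996781] [-0.18  0.34  1.55  0.    1.26  0.08] [ 0.03006062 -0.06594729  0.05649097]
```

View pics/w2.png

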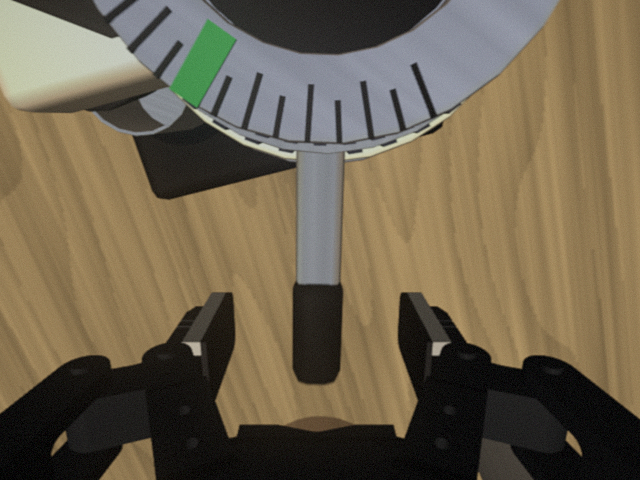

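The jaws straddle the lever grip with it in the middle (column ≈318, pads at 233 and 400). I'll close now and work out the arc.

Request:
send_rows --deltas '[[[0,0,0,0,0,0,0],[0,0,0,0,0,0,0.3],[0,0,0,0,0,0,0.7],[0,0,0,0,0,0,0.7],[0,0,0,0,0,0,1],[0,0,0,0,0,0,1],[0,0,0,0,0,0,1],[0,0,0,0,0,0,1],[0,0,0,0,0,0,1],[0,0,0,0,0,0,1]]]' --newtons 25

```text
t: 5.25
position: [0.5488, -0.064, 0.1992]
ee_rot: [-0.003, 0.793, 0.609, -0.001]
contact_force: [0.7, 0.9, -2.1]
finger_gap: 0.0157
```

```bash
cat >> h.py <<'E'
def arc(c,p,step,n):
    d=np.array(p[:2])-c; r=np.hypot(*d); a=np.arctan2(d[1],d[0]); print('r',r,'ang',np.degrees(a))
    for i in range(n):
        b=a+step; q0=r*np.array([np.cos(a),np.sin(a)]); q1=r*np.array([np.cos(b),np.sin(b)]); print(((q1-q0)/.025).round(2), round(step/.12,2), np.degrees(b).round(1)); a=b
E
python3 - <<'E'
from h import *
s,y,z=yaw(); print(s['t'],s['position'],y,z,s['finger_gap'],s['contact_force'],s['ft_torque'])
arc(np.array([.5815,.045]),s['position'],.09,10)
E
```

```text
5.25 [ 0.54882772 -0.06395085  0.19920318] -14.996059572017232 [-0.00574884  0.00340455 -0.99997768] 0.015712433180503343 [ 0.7128938   0.9312112  -2.11857008] [ 0.04856789 -0.1658882  -0.27800289]
r 0.11374429554650477 ang -106.6929825627907
[ 0.4 -0.1] 0.75 -101.5
[ 0.4  -0.06] 0.75 -96.4
[ 0.41 -0.03] 0.75 -91.2
[0.41 0.01] 0.75 -86.1
[0.41 0.05] 0.75 -80.9
[0.4  0.08] 0.75 -75.8
[0.39 0.12] 0.75 -70.6
[0.38 0.15] 0.75 -65.4
[0.36 0.19] 0.75 -60.3
[0.35 0.22] 0.75 -55.1
```

Request:
send_rows --deltas '[[[0.4,-0.1,0,0,0,0.75,1],[0.4,-0.06,0,0,0,0.75,1],[0.41,-0.03,0,0,0,0.75,1],[0.41,0.01,0,0,0,0.75,1],[0.41,0.05,0,0,0,0.75,1],[0.4,0.08,0,0,0,0.75,1],[0.39,0.12,0,0,0,0.75,1],[0.38,0.15,0,0,0,0.75,1],[0.36,0.19,0,0,0,0.75,1],[0.35,0.22,0,0,0,0.75,1]]]'

```text
t: 6.5
position: [0.6482, -0.0465, 0.1992]
ee_rot: [-0.005, 0.438, 0.899, -0.003]
contact_force: [-1.2, 3.2, -0.5]
finger_gap: 0.0156
```

```bash
python3 - <<'E'
from h import *
s,y,z=yaw(); print(s['t'],s['position'],y,z,s['finger_gap'],s['contact_force'],s['ft_torque'])
arc(np.array([.5815,.045]),s['position'],.09,1); snap('w3')
E
```

```text
6.5 [ 0.648228   -0.04647717  0.19923325] 38.024691574154936 [-1.06690910e-02 -6.92576012e-04 -9.99942844e-01] 0.01555927891885776 [-1.20105818  3.21145888 -0.52972502] [ 0.59655697  0.30990078 -0.67603704]
r 0.11322852766070703 ang -53.89112756952946
[0.32 0.25] 0.75 -48.7
```

View pics/w3.png

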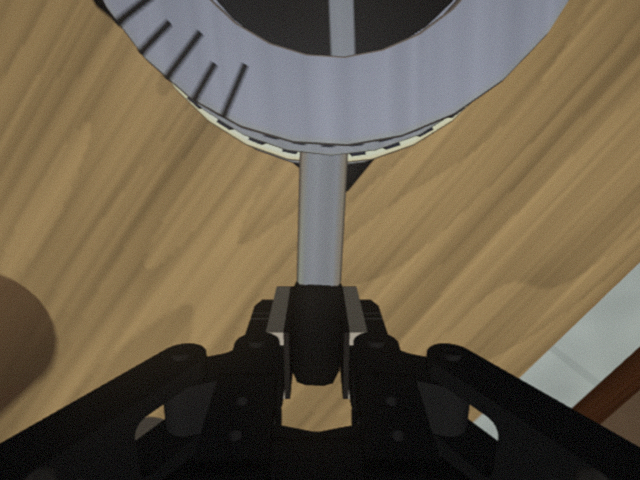

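Request:
send_rows --deltas '[[[0,0,0,0,0,0,0.3],[0,0,0,0,0,0,-0.2],[0,0,0,0,0,0,-0.4],[0,0,0.4,0,0,0,-0.4],[0,0,0.9,0,0,0,-0.4],[0,0,0.9,0,0,0,-0.4],[0,0,0.9,0,0,0,-0.4],[0,0,0.9,0,-0.08,0,-0.4],[-0.33,0.9,0.3,0,0,-0.7,-0.4],[-0.33,0.9,0,0,0,-0.7,-0.4]]]'

```text
t: 7.8
position: [0.6311, -0.0025, 0.3159]
ee_rot: [0.002, 0.516, 0.857, 0.0]
contact_force: [0.5, -0.5, -0.4]
finger_gap: 0.0595
```

Request:
send_rows --deltas '[[[-0.33,0.92,0,0,0,-0.7,-0.4],[-0.33,0.92,0,0,0,-0.7,-0.4],[-0.33,0.92,0,0,0,-0.7,-0.4],[-0.33,0.92,0,0,0,-0.7,-0.4],[-0.33,0.92,0,0,0,-0.7,-0.4],[-0.33,0.92,0,0,0,-0.7,-0.4],[0,0,-0.4,0,0,0,-0.4],[0,0,-0.5,0,0,0,-0.4],[0,0,0,0,0,0,-0.4],[0,0,0,0,0,0,-0.4]]]'

```text
t: 9.05
position: [0.5796, 0.1387, 0.2993]
ee_rot: [0.005, 0.719, 0.695, 0.002]
contact_force: [-0.2, -0.0, 0.3]
finger_gap: 0.0598
```

```bash
python3 - <<'E'
from h import *
s,y,z=yaw(); print(s['t'],s['position'],y,z,s['finger_gap'],s['contact_force'],s['joints'].round(2)); snap('w4')
E
```

```text
9.05 [0.57957623 0.13869613 0.29929816] -1.906338630651701 [ 0.01025569 -0.00460167 -0.99993682] 0.05975028574706855 [-0.24258658 -0.00274933  0.32925144] [ 0.18  0.36  1.29 -0.01  1.49  0.21]
```

View pics/w4.png

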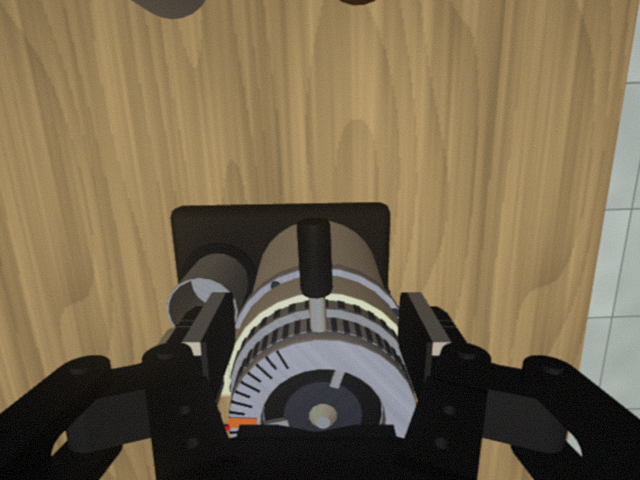

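Request:
send_rows --deltas '[[[0.04,-0.08,-0.4,0.04,0.08,0.3,-0.4],[0,0,-0.7,0,0,0,-0.4],[0,0,-0.8,0,0,0,-0.4],[0,0,-0.8,0,0,0,-0.4],[0,0,-0.35,0,0,0,-0.4],[0,0,0,0,0,0,0],[0,0,0,0,0,0,0.3],[0,0,0,0,0,0,0.7],[0,0,0,0,0,0,1],[0,0,0,0,0,0,1]]]'

```text
t: 10.35
position: [0.5809, 0.1359, 0.2205]
ee_rot: [0.001, 0.707, 0.707, 0.001]
contact_force: [0.6, 0.8, -3.4]
finger_gap: 0.016
```

```bash
python3 - <<'E'
from h import *
s,y,z=yaw(); print(s['t'],s['position'],y,z,s['finger_gap'],s['contact_force'],s['ft_torque']); snap('w5')
arc(np.array([.5810,.0445]),s['position'],-.09,8)
E
```

```text
10.35 [0.58088007 0.13593791 0.22050965] -0.027392289214363447 [ 2.81929186e-03  4.27904762e-04 -9.99995934e-01] 0.01597563732011386 [ 0.60426526  0.79971746 -3.36524368] [ 0.05238276 -0.12155392 -0.02552192]
r 0.09143799273698879 ang 90.07514982847486
[ 0.33 -0.01] -0.75 84.9
[ 0.33 -0.04] -0.75 79.8
[ 0.32 -0.07] -0.75 74.6
[ 0.31 -0.1 ] -0.75 69.4
[ 0.3  -0.13] -0.75 64.3
[ 0.29 -0.16] -0.75 59.1
[ 0.27 -0.18] -0.75 54.0
[ 0.26 -0.21] -0.75 48.8
```

View pics/w5.png

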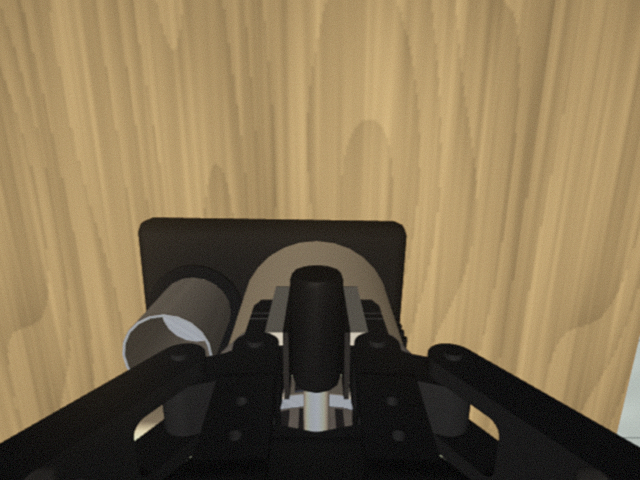

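Request:
send_rows --deltas '[[[0.33,-0.01,0,0,0,-0.75,1],[0.33,-0.04,0,0,0,-0.75,1],[0.32,-0.07,0,0,0,-0.75,1],[0.31,-0.1,0,0,0,-0.75,1],[0.3,-0.13,0,0,0,-0.75,1],[0.29,-0.16,0,0,0,-0.75,1],[0.27,-0.18,0,0,0,-0.75,1],[0,0,0,0,0,0,1],[0,0,0,0,0,0,1],[0,0,0,0,0,0,1]]]'

```text
t: 11.65
position: [0.6343, 0.1179, 0.2205]
ee_rot: [0.0, 0.895, 0.446, -0.001]
contact_force: [3.2, -1.0, -2.9]
finger_gap: 0.016
```

```bash
python3 - <<'E'
from h import *
s,y,z=yaw(); print(s['t'],s['position'],y,z,s['finger_gap'],s['contact_force'],s['ft_torque'])
arc(np.array([.5810,.0445]),s['position'],-.09,2)
a=snap('t6','top')[1][200:296,256:384]; b=snap('s6','scene')[1][190:286,260:388]
cv2.imwrite('pics/c6.png',np.vstack([cv2.resize(x,(400,300),interpolation=cv2.INTER_CUBIC) for x in (a,b)]))
E
```

```text
11.65 [0.63432371 0.117913   0.22054594] -36.9825186773969 [-0.00242406 -0.00135887 -0.99999614] 0.016023906396270222 [ 3.18411833 -0.99063871 -2.86473327] [-0.13138531 -0.4716526  -0.07675847]
r 0.09073525404215305 ang 54.00712925497268
[ 0.26 -0.2 ] -0.75 48.9
[ 0.24 -0.23] -0.75 43.7
```

View pics/c6.png

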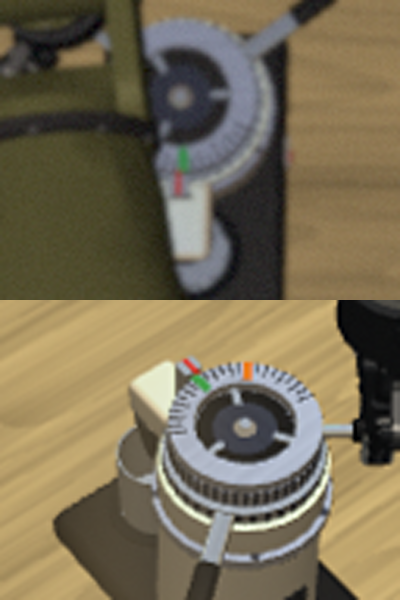

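Green now stands close to the red line (top crop: green at ≈(184,158), red at (178,185)), still a little counter-clockwise. Now to measure it.

```bash
cat >> h.py <<'E'
def marks(im,ci,c,box):
    h=cv2.cvtColor(im,cv2.COLOR_BGR2HSV).astype(float); b=im.astype(float)
    x0,x1,y0,y1=box; out={}
    B,G,Rr=b[...,0],b[...,1],b[...,2]
    for n,w in [('green',G-np.maximum(B,Rr)-20),('red',np.minimum(Rr-G,Rr-B)-35)]:
        w=np.clip(w,0,None); k=np.zeros_like(w); k[y0:y1,x0:x1]=w[y0:y1,x0:x1]
        k=np.where(k>0.25*k.max(),k,0)
        if n=='red': # exclude orange (R-B much larger than R-G)
            k=np.where((G-B)<40,k,0)
        ys,xs=np.nonzero(k); ww=k[ys,xs]; u,v=(xs*ww).sum()/ww.sum(),(ys*ww).sum()/ww.sum()
        p=onplane(ci,u,v,.252); d=p[:2]-c; a=np.degrees(np.arctan2(d[1],d[0]))%360
        out[n]=a; print(n,len(xs),round(u,2),round(v,2),p.round(4),'r',(np.hypot(*d)*1000).round(1),'ang',a.round(2))
    print('green-red deg',round(out['green']-out['red'],2))
E
python3 - <<'E'
from h import *
for n,box in [('top',(295,335,235,275)),('scene',(300,345,195,225))]:
    f={'top':'t6','scene':'s6'}[n]; im=cv2.imread(f'pics/{f}.png'); ci=cams.camera_info(n); print(n)
    marks(im,ci,np.array([.5811,.0456]),box)
E
```

```text
top
green 18 314.24 250.84 [0.5379 0.0437 0.252 ] r 43.3 ang 182.54
red 13 312.54 258.43 [0.5219 0.0472 0.252 ] r 59.2 ang 178.46
green-red deg 4.09
scene
green 16 323.84 215.93 [0.5362 0.0442 0.252 ] r 44.9 ang 181.74
red 17 323.67 210.95 [0.5253 0.0526 0.252 ] r 56.2 ang 172.85
green-red deg 8.89
```

Request:
send_rows --deltas '[[[0.1,-0.08,0,0,0,-0.3,1],[0.1,-0.07,0,0,0,-0.28,1],[0,0,0,0,0,0,1],[0,0,0,0,0,0,0.6],[0,0,0,0,0,0,0.2],[0,0,0,0,0,0,-0.3],[0,0,0.4,0,0,0,-0.4],[0,0,0.9,0,0,0,-0.4],[0,0,0.9,0,0,0,-0.4],[0,0,0.9,0,0,0,-0.4]]]'

```text
t: 13.0
position: [0.6389, 0.1144, 0.302]
ee_rot: [-0.0, 0.911, 0.413, -0.002]
contact_force: [-0.4, 0.6, -0.1]
finger_gap: 0.0596
```

```bash
python3 - <<'E'
from h import *
s,y,z=yaw(); print(s['t'],s['position'],y,z,s['finger_gap'],s['contact_force'],s['joints'].round(2))
ci=cams.camera_info('top'); im=snap('t7','top')[1]; marks(im,ci,np.array([.5811,.0456]),(295,335,235,275))
snap('w7')
E
```

```text
13.0 [0.63890089 0.11440862 0.30195006] -41.19985258373803 [-3.67237068e-03 -7.23295272e-04 -9.99992995e-01] 0.059602693756133696 [-0.44601861  0.55115273 -0.06323149] [ 0.12  0.5   1.09 -0.    1.56  0.84]
green 18 312.85 250.6 [0.5384 0.0466 0.252 ] r 42.7 ang 178.65
red 12 312.59 258.53 [0.5217 0.0471 0.252 ] r 59.4 ang 178.56
green-red deg 0.09
```

View pics/w7.png

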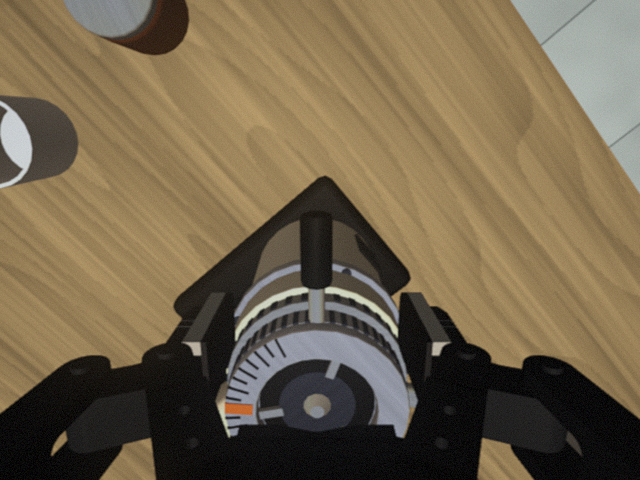

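Request:
send_rows --deltas '[[[-0.9,-0.5,0.4,0,0,0.75,-0.4],[-0.9,-0.5,0.4,0,0,0.75,-0.4],[-0.9,-0.5,0,0,0,0.75,-0.4],[-0.9,-0.5,0,0,0,0.75,-0.4],[-0.9,-0.5,0,0,0,0.75,-0.4],[-0.9,-0.5,0,0,0,0.75,-0.4],[0,-0.5,0,0,0,0.4,-0.4],[0,-0.5,0,0,0,0,-0.4],[0,0,0,0,0,0,-0.4],[0,0,0,0,0,0,-0.4]]]'

```text
t: 14.35
position: [0.4992, 0.0118, 0.3212]
ee_rot: [-0.0, 0.746, 0.666, -0.001]
contact_force: [-0.0, -0.5, -0.1]
finger_gap: 0.0598
```

```bash
python3 - <<'E'
from h import *
s,y,z=yaw(); print(s['t'],s['position'],y,z,s['contact_force'])
snap('w8')
ci=cams.camera_info('scene'); im=snap('s8','scene')[1]; 
cv2.imwrite('pics/s8c.png',cv2.resize(im[190:280,290:410],None,fx=6,fy=6,interpolation=cv2.INTER_CUBIC))
E
```

```text
14.35 [0.49916675 0.01182127 0.32117929] -6.505218270899272 [-1.17719947e-03 -7.17260559e-04 -9.99999050e-01] [-0.02177906 -0.49413913 -0.11191276]
```

View pics/w8.png

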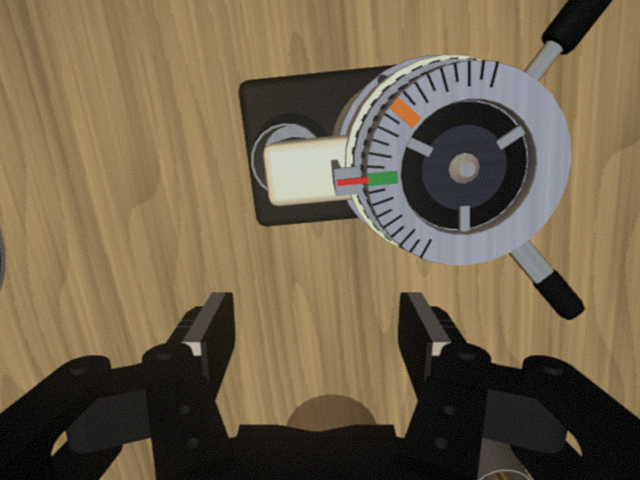

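View pics/s8c.png

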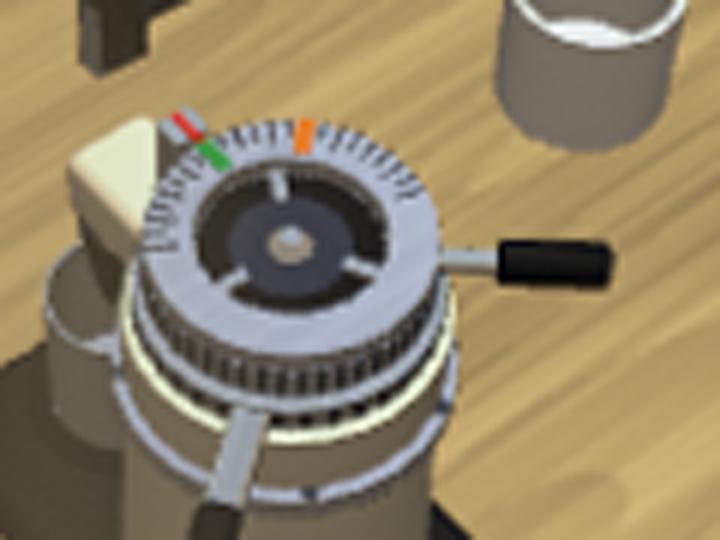

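The wrist view shows the red line (340–368,182) and green mark (369–397,178) in one line. Both sit near column 350–380, and the lever is loose at lower right. I'll get the numbers.

```bash
cat >> h.py <<'E'
def wmarks(name,ci,box):
    im=cv2.imread(f'pics/{name}.png').astype(float); x0,x1,y0,y1=box
    B,G,Rr=im[...,0],im[...,1],im[...,2]; res={}
    for n,w in [('green',G-np.maximum(B,Rr)-30),('red',np.where((G-B)<25,np.minimum(Rr-G,Rr-B)-50,0))]:
        m=np.zeros(w.shape,np.uint8); m[y0:y1,x0:x1]=(w>0)[y0:y1,x0:x1]
        k,l,st,ce=cv2.connectedComponentsWithStats(m); i=1+np.argmax(st[1:,4])
        ys,xs=np.nonzero(l==i); P=np.array([onplane(ci,u,v,.252)[:2] for u,v in zip(xs,ys)])
        mu=P.mean(0); U,S,V=np.linalg.svd(P-mu); d=V[0]; d=d*np.sign(-d[0]); 
        res[n]=mu; print(n,len(xs),ce[i].round(1),mu.round(4),'dir',(np.degrees(np.arctan2(d[1],d[0]))%360).round(2),'len',(np.ptp((P-mu)@d)*1e3).round(1))
    e=res['red']-res['green']; print('green->red dir',(np.degrees(np.arctan2(e[1],e[0]))%360).round(2), np.linalg.norm(e).round(4))
    return res
E
python3 - <<'E'
from h import *
ci=cams.camera_info('wrist'); r=wmarks('w8',ci,(310,420,140,210))
# collar inner/outer ellipse: dark inner disc contour
h=cv2.imread('pics/w8.png'); g=cv2.cvtColor(h,cv2.COLOR_BGR2GRAY)
m=(g<100).astype(np.uint8); m[:, :395]=0; m[:,535:]=0; m[:95]=0; m[240:]=0
m=cv2.morphologyEx(m,cv2.MORPH_CLOSE,np.ones((25,25),np.uint8))
cs,_=cv2.findContours(m,0,2); k=max(cs,key=cv2.contourArea); el=cv2.fitEllipse(cv2.convexHull(k)); print(el)
for z in (.252,.248): 
    c=onplane(ci,*el[0],z)[:2]; print(z,c, [ (n,(np.hypot(*(p-c))*1e3).round(1),(np.degrees(np.arctan2(*(p-c)[::-1]))%360).round(2)) for n,p in r.items()])
E
```

```text
green 364 [382.7 178.1] [0.5387 0.0469] dir 178.88 len 15.3
red 202 [352.1 181.1] [0.523  0.0472] dir 179.16 len 15.6
green->red dir 179.24 0.0157
((436.28302001953125, 165.0018310546875), (150.01092529296875, 202.02777099609375), 84.90898895263672)
0.252 [0.56619416 0.05053318] [('green', np.float64(27.7), np.float64(187.45)), ('red', np.float64(43.3), np.float64(184.48))]
0.248 [0.56728284 0.04996822] [('green', np.float64(28.7), np.float64(186.05)), ('red', np.float64(44.3), np.float64(183.64))]
```

Aligned within about 0.3°. Going back to the lever.

Request:
send_rows --deltas '[[[0.85,-0.33,0,0,0,0.92,-0.4],[0.85,-0.33,0,0,0,0.92,-0.4],[0.85,-0.33,0,0,0,0.92,-0.4],[0.85,-0.33,0,0,0,0.92,-0.4],[0.85,-0.33,0,0,0,0.92,-0.4],[0.85,-0.33,0,0,0,0.92,-0.4],[0.85,-0.33,0,0,0,0.92,-0.4],[0,0,-0.5,0,0,0,-0.4],[0,0,-0.9,0,0,0,-0.4],[0,0,-0.6,0,0,0,-0.4]]]'

```text
t: 15.7
position: [0.6528, -0.0434, 0.2675]
ee_rot: [-0.001, 0.429, 0.903, -0.0]
contact_force: [0.2, 0.6, -0.2]
finger_gap: 0.0596
```

```bash
python3 - <<'E'
from h import *
s,y,z=yaw(); print(s['t'],s['position'],y,z,s['contact_force'])
snap('w9')
E
```

```text
15.7 [ 0.6527948  -0.04336405  0.26751789] 39.19680586927672 [-1.56893095e-03 -2.70077228e-04 -9.99998733e-01] [ 0.2380065   0.58757229 -0.20646794]
```

View pics/w9.png

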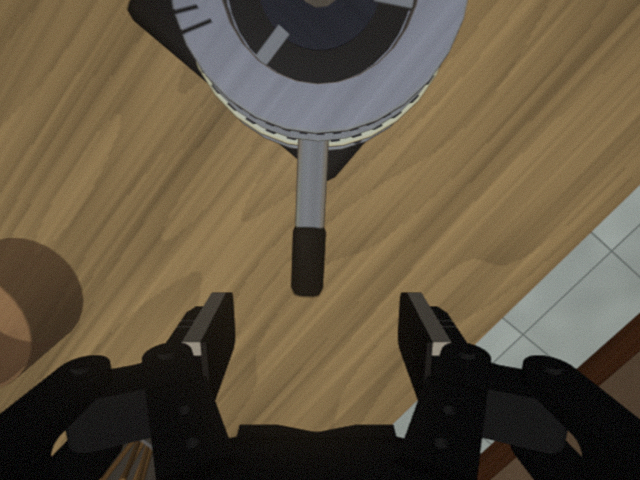

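Request:
send_rows --deltas '[[[-0.1,-0.06,-0.7,0,0,-0.1,-0.4],[-0.1,-0.06,-0.8,0,0,-0.1,-0.4],[0,0,-0.8,0,0,0,-0.4],[0,0,-0.4,0,0,0,-0.4],[0,0,0,0,0,0,0],[0,0,0,0,0,0,0.3],[0,0,0,0,0,0,0.7],[0,0,0,0,0,0,1],[0,0,0,0,0,0,1],[0,0,0,0,0,0,1]]]' --newtons 30

```text
t: 17.0
position: [0.6471, -0.045, 0.1996]
ee_rot: [0.0, 0.442, 0.897, 0.0]
contact_force: [0.2, 0.6, -3.0]
finger_gap: 0.0158
```

```bash
python3 - <<'E'
from h import *
s,y,z=yaw(); print(s['t'],s['position'],y,z,s['finger_gap'],s['contact_force'],s['ft_torque'])
arc(np.array([.5805,.0448]),s['position'],-.09,11)
E
```

```text
17.0 [ 0.64708372 -0.04496143  0.19958497] 37.57079150316874 [ 4.40654109e-04  1.10794024e-04 -9.99999897e-01] 0.015790946748023657 [ 0.20907799  0.61643182 -2.9708835 ] [ 0.08038243 -0.07102682 -0.42212859]
r 0.11176093328507959 ang -53.43251667406047
[-0.33 -0.22] -0.75 -58.6
[-0.35 -0.19] -0.75 -63.7
[-0.37 -0.16] -0.75 -68.9
[-0.38 -0.13] -0.75 -74.1
[-0.39 -0.09] -0.75 -79.2
[-0.4  -0.06] -0.75 -84.4
[-0.4  -0.02] -0.75 -89.5
[-0.4   0.01] -0.75 -94.7
[-0.4   0.05] -0.75 -99.8
[-0.39  0.09] -0.75 -105.0
[-0.38  0.12] -0.75 -110.2
```

Request:
send_rows --deltas '[[[-0.33,-0.22,0,0,0,-0.75,1],[-0.35,-0.19,0,0,0,-0.75,1],[-0.37,-0.16,0,0,0,-0.75,1],[-0.38,-0.13,0,0,0,-0.75,1],[-0.39,-0.09,0,0,0,-0.75,1],[-0.4,-0.06,0,0,0,-0.75,1],[-0.4,-0.02,0,0,0,-0.75,1],[-0.4,0.01,0,0,0,-0.75,1],[-0.2,0.02,0,0,0,-0.38,1],[0,0,0,0,0,0,1]]]'

```text
t: 18.25
position: [0.5663, -0.0656, 0.1996]
ee_rot: [0.003, 0.751, 0.66, 0.001]
contact_force: [-2.1, -0.6, -3.4]
finger_gap: 0.0151
```

```bash
python3 - <<'E'
from h import *
s,y,z=yaw(); print(s['t'],s['position'],y,z,s['finger_gap'],s['contact_force'],s['ft_torque'])
arc(np.array([.5805,.0448]),s['position'],-.045,4)
E
```

```text
18.25 [ 0.56631362 -0.06556     0.19957734] -7.340880390682837 [ 0.00587913 -0.00360429 -0.99997622] 0.015067143336472142 [-2.11034142 -0.57353078 -3.36872692] [0.11153695 0.52584443 0.18317069]
r 0.11126806486479102 ang -97.32499598404806
[-0.2   0.03] -0.38 -99.9
[-0.2   0.04] -0.38 -102.5
[-0.19  0.05] -0.38 -105.1
[-0.19  0.06] -0.38 -107.6
```

Request:
send_rows --deltas '[[[-0.2,0.03,0,0,0,-0.38,1],[-0.2,0.04,0,0,0,-0.38,1],[-0.19,0.05,0,0,0,-0.38,1],[-0.15,0.04,0,0,0,-0.1,1],[-0.15,0.04,0,0,0,0,1],[-0.15,0.04,0,0,0,0,1],[-0.15,0.04,0,0,0,0,1],[-0.15,0.04,0,0,0,0,1],[-0.15,0.04,0,0,0,0,1],[-0.15,0.04,0,0,0,0,1]]]'

```text
t: 19.5
position: [0.55, -0.0622, 0.1996]
ee_rot: [0.029, 0.795, 0.605, 0.023]
contact_force: [47.8, -8.4, -25.7]
finger_gap: 0.0155
```

```bash
python3 - <<'E'
from h import *
s,y,z=yaw(); print(s['t'],s['position'],y,z,s['finger_gap'],s['contact_force'],s['ft_torque'])
arc(np.array([.5805,.0448]),s['position'],-.045,1)
snap('w10'); im=snap('t10','top')[1]; marks(im,cams.camera_info('top'),np.array([.5811,.0456]),(295,335,235,275))
E
```

```text
19.5 [ 0.55000467 -0.06220988  0.19957134] -15.444278883256665 [ 0.0723467  -0.01779992 -0.9972207 ] 0.015458622492919771 [ 47.75708578  -8.36655407 -25.67146996] [-1.17957678 -6.16929832 -0.13485085]
r 0.11127029579162959 ang -105.90632287294808
[-0.19  0.06] -0.38 -108.5
green 16 312.79 250.71 [0.5381 0.0467 0.252 ] r 43.0 ang 178.48
red 18 308.99 255.09 [0.5289 0.0547 0.252 ] r 53.0 ang 170.13
green-red deg 8.36
```

View pics/w10.png

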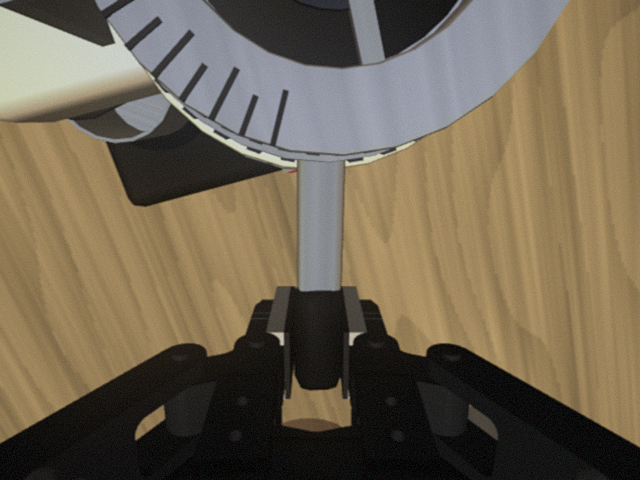

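Solid stop reached: 48 N, and the lever is back at −105.5°. I'll relax, release and lift.

Request:
send_rows --deltas '[[[0,0,0,0,0,0,1],[0,0,0,0,0,0,1],[0,0,0,0,0,0,0.6],[0,0,0,0,0,0,0.2],[0,0,0,0,0,0,-0.2],[0,0,0,0,0,0,-0.4],[0,0,0.5,0.08,0.3,0,-0.4],[0,0,0.9,0.08,0.3,0,-0.4],[0,0,0.9,0,0,0,-0.4],[0,0,0.9,0,0,0,-0.4]]]'

```text
t: 20.85
position: [0.5503, -0.0622, 0.2812]
ee_rot: [-0.002, 0.794, 0.607, -0.0]
contact_force: [0.6, 0.4, -0.3]
finger_gap: 0.0596
```

```bash
python3 - <<'E'
from h import *
s,y,z=yaw(); print(s['t'],s['position'],y,z,s['finger_gap'],s['contact_force'],s['ft_torque'])
E
```

```text
20.85 [ 0.55026192 -0.06223217  0.28118512] -15.209799534066862 [-0.00269971  0.0023063  -0.9999937 ] 0.05956222526903594 [ 0.62898946  0.41718264 -0.3453663 ] [-0.00882124 -0.04068498  0.04426753]
```

Now to the viewing pose at about (0.48, 0.0, 0.36).

Request:
send_rows --deltas '[[[0,0,0.9,0,0,0,-0.4],[-0.3,0.2,0.9,0,0,0.1,-0.4],[-0.6,0.6,0.5,0,0,0.1,-0.4],[-0.6,0.6,0,0,0,0.1,-0.4],[-0.6,0.6,0,0,0,0.1,-0.4],[-0.4,0.4,0,0,0,0.1,-0.4],[0,0,0,0,0,0,-0.4],[0,0,0,0,0,0,-0.4],[0,0,0,0,0,0,-0.4],[0,0,0,0,0,0,-0.4]]]'

```text
t: 22.1
position: [0.4869, -0.0017, 0.3423]
ee_rot: [-0.0, 0.776, 0.631, 0.001]
contact_force: [-0.9, 0.2, -0.6]
finger_gap: 0.0598
```

```bash
python3 - <<'E'
from h import *
s,y,z=yaw(); print(s['t'],s['position'],y,z,s['contact_force'])
ci,im=snap('w11')
im=snap('t11','top')[1]; marks(im,cams.camera_info('top'),np.array([.5811,.0456]),(295,335,235,275))
im=snap('s11','scene')[1]
E
```

```text
22.1 [ 0.48686407 -0.00166735  0.34234901] -11.72438011792617 [ 6.04917927e-04  1.52531165e-03 -9.99998654e-01] [-0.85793774  0.16026788 -0.61498764]
green 0 nan nan [nan nan nan] r nan ang nan
red 0 nan nan [nan nan nan] r nan ang nan
green-red deg nanh.py:31: RuntimeWarning: invalid value encountered in scalar divide
  ys,xs=np.nonzero(k); ww=k[ys,xs]; u,v=(xs*ww).sum()/ww.sum(),(ys*ww).sum()/ww.sum()
```

View pics/w11.png

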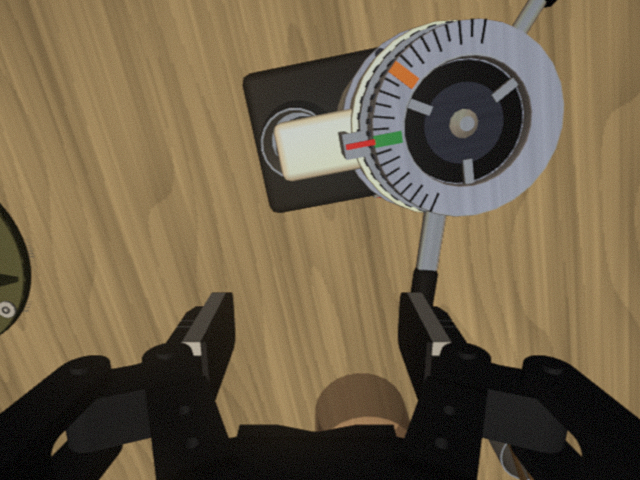

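View pics/s11.png

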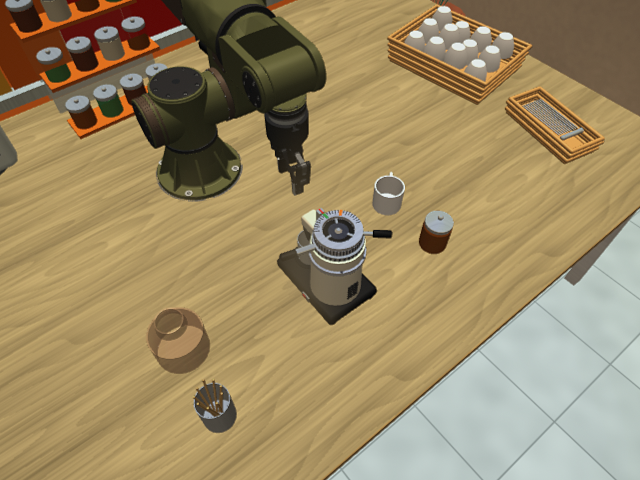

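```bash
python3 - <<'E'
from h import *
ci=cams.camera_info('wrist')
r8=None
r=wmarks('w11',ci,(330,420,110,165))
c=np.array([.5811,.0456])+ (r['red']-np.array([.523,.0472]))
for u,v in [(436,225),(427,270)]: print('lever pt',onplane(ci,u,v,.222)[:2])
a,b=onplane(ci,434,222,.221)[:2],onplane(ci,426,271,.221)[:2]; d=b-a; print('lever dir',np.degrees(np.arctan2(d[1],d[0])))
im0=cv2.imread('pics/scene0.png');im1=cv2.imread('pics/s11.png')
df=cv2.absdiff(im0,im1).max(2)
for n,(x0,x1,y0,y1) in dict(cup=(368,410,172,218),jar=(415,456,206,256),tin=(190,240,375,435),hop=(145,212,305,375)).items(): print(n,(df[y0:y1,x0:x1]>40).sum())
E
```

```text
green 325 [387.9 138.8] [0.5386 0.0471] dir 178.82 len 15.6
red 181 [360.1 144.2] [0.5231 0.0474] dir 179.25 len 15.9
green->red dir 179.0 0.0154
lever pt [ 0.56549165 -0.01612725]
lever pt [ 0.55558547 -0.04612338]
lever dir -106.34742313116658
cup 101
jar 0
tin 0
hop 0
```

Request:
send_rows --deltas '[[[-0.5,0.9,0.2,0,0,0,-0.4],[-0.5,0.9,0.2,0,0,0,-0.4],[-0.5,0.9,0,0,0,0,-0.4],[-0.5,0.9,0,0,0,0,-0.4],[-0.5,0.9,0,0,0,0,-0.4],[-0.5,0.9,0,0,0,0,-0.4],[-0.4,0.9,0,0,0,0,-0.4],[-0.4,0.9,0,0,0,0,-0.4],[-0.4,0.9,0,0,0,0,-0.4],[0,0,0,0,0,0,-0.4]]]'

```text
t: 23.5
position: [0.3783, 0.2063, 0.3526]
ee_rot: [-0.001, 0.776, 0.631, 0.001]
contact_force: [0.1, 0.3, -0.3]
finger_gap: 0.0594
```

```bash
python3 - <<'E'
from h import *
im=snap('t12','top')[1]; marks(im,cams.camera_info('top'),np.array([.5811,.0456]),(295,335,240,275))
im0=cv2.imread('pics/top0.png')
f=lambda a,s:cv2.resize(a[190:310,260:390],None,fx=s,fy=s,interpolation=cv2.INTER_CUBIC)
cv2.imwrite('pics/cmp.png',np.hstack([f(im0,3),f(im,3)]))
# lever shift between pictures
a=im0[230:262,338:378].astype(np.float32).mean(2); b=im[230:262,338:378].astype(np.float32).mean(2)
print('phase shift px',cv2.phaseCorrelate(a,b,cv2.createHanningWindow((40,32),cv2.CV_32F)))
E
```

```text
green 16 312.8 250.61 [0.5384 0.0467 0.252 ] r 42.8 ang 178.51
red 19 308.74 254.9 [0.5293 0.0552 0.252 ] r 52.7 ang 169.48
green-red deg 9.03
phase shift px ((0.20641829744510787, -0.24559098915510802), 0.9071489632129669)
```

View pics/cmp.png

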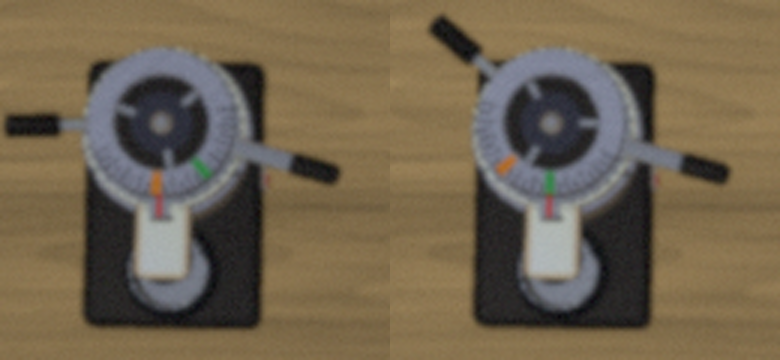

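```bash
python3 - <<'E'
from h import *
ci=cams.camera_info('top'); c=np.array([.5811,.0456])
for f in ('top0','t12'):
    g=cv2.imread(f'pics/{f}.png').astype(float).mean(2)
    w=np.clip(75-g,0,None); w[:232]=0; w[260:]=0; w[:,:353]=0; w[:,378:]=0
    ys,xs=np.nonzero(w); ww=w[ys,xs]; u,v=(xs*ww).sum()/ww.sum(),(ys*ww).sum()/ww.sum()
    p=onplane(ci,u,v,.22)[:2]; d=p-c; print(f,len(xs),u.round(2),v.round(2),np.hypot(*d).round(4),np.degrees(np.arctan2(d[1],d[0])).round(2))
E
```

```text
top0 123 364.56 246.02 0.1133 -105.64
t12 118 364.63 245.96 0.1134 -105.55
```

```bash
python3 -c "
from cell import job,manip
print(manip.sense()['t']); print(job.finish_job())"
```

```text
23.55
the job is handed in; nothing more can be done
None
```

I loosened the jam ring by about 0.9 rad with its lever and turned the collar about 41° clockwise until the green mark stood at the pointer. I then pushed the lever back to its solid stop, where the force reached about 48 N, let go and moved the arm clear. The job was handed in at 23.6 s.

**Last checks**
- **Green mark:** in the wrist camera after tightening, the mark and the red line agree within about 0.4°.
- **Jam ring lever:** in the top camera it stands at −105.55°, against −105.64° in the starting tight picture, a difference of about 0.002 rad.
- **Other items:** the jar, tin and hopper show no change in the scene picture. The cup's area changed only by some 100 pixels, which I put down to the collar handle having overlapped it in the first picture.

**Disagreements**
- **Green mark in the top camera:** my colour measurement there gave 8–9° between the marks once the ring was tight. I believe its red mask had caught the orange mark. The enlarged top picture and the wrist view both show green in line with red.
- **Grinder axis:** the first wrist picture put the axis about 4 mm away from where the top and scene cameras had it. I used the top and scene position, nudged about 1 mm towards the wrist reading, and both grasps fitted it.

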